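Close and evacuate the sample jar

ROBOT

A 6-joint arm with a two-finger parallel gripper is mounted at the origin on the work surface. World frame = base frame: x ahead of the robot, y to its left, z up, the work surface at z = 0. Lengths are in m, angles in degrees, forces in N, time in s.
With the tool pointing down it reaches from about 0.35 to 0.775 m from the base axis. Payload 7.3 kg.
Tool frame: the origin (TCP) lies midway between the tips of the shut fingers; the grasp point (between the pads) lies r.grasp_offset behind it (r.grasp_offset is the distance from the TCP to the grasp point, in m); z points along the fingers, y is the line along which they close (so a half turn about z gives the same grasp; the last joint's range is limited). The gripper opens to 92 mm and grips with 3 to 60 N. Pads are 19 mm wide; open, the fingers measure 130 mm over their backs; the gripper's body (75 mm by 190 mm) begins 47 mm behind the grasp point.
Start: joints at [-74.485, 19.595, 87.324, -0, 73.075, -8.365], TCP at [0.213, -0.48, 0.227] pointing down, gripper open.
Joint ranges: [-145.02, 145.02], [-44.19, 115.74], [2.07, 154.8], [-57.11, 237.11], [16.16, 152.29], [-177.93, 177.93]. Speed limits (degrees/s): [147.25, 147.25, 180, 180, 180, 180].

INTERFACE

Orientations are given as [roll, pitch, yaw] about the fixed x, y, z axes, in that order (R = Rz(yaw) Ry(pitch) Rx(roll)).
In Python, from station import r gives the robot as it stands. The module is installed in compiled form; this text tells all that it offers.
- The arm moves only by the tool step_arm, never from a script. Its argument "moves" is a list that holds one entry, the list of rows, each a list of 7 numbers: the turn, a rotation vector about the tool's x, y, z in degrees, then the shift along the tool's x, y, z in m, then the finger opening in m, from 0 to 0.0918. A call has 1 to 10 rows; each row shifts and turns the commanded pose from where the row before left it, along the tool's axes as they then stand; what a row does not reach is not made up. A row lasts 1/10 s, in which the tool goes at most 50 mm and 8.59 degrees, less where a joint would pass 70% of its speed; a pose out of reach is approached as far as the arm can. A call is refused whole if a number of a shift passes 0.05 or a number of a turn 8.59, either way. A call with a gripper value outside its range is refused whole. The fingers move at their own pace and stop on an object; "squeeze" is the grip in N (left out, the last holds). Time passes only in rows, so rows that do not move let the fingers close. It gives the time, the measured TCP pose, the force, the opening and the grip force at its end, in the units of the state.
- r.sense(): the state, without advancing time (a new reading comes with each control period).
- r.get_image(name): name is "scene" or "side" or "wrist"; returns a dict with "color" (400x640x3 uint8, red, green, blue), "K" (3x3 intrinsics, pixels), "rvec" (rotation vector, rad) and "tvec" (3), from world to camera coordinates, as OpenCV has them. Camera axes: x right, y down, z forward; pixel columns grow to the right and rows downward; lengths in m; the calibration is good to about 2 mm. The wrist camera is an equidistant fisheye: a pixel r from the principal point sees the ray r / f radians off the axis. A picture is of the moment at which its call begins. There is no depth.
- r.sign_off(): hands the job in; it is judged then, once.
The state is a dict: "t": time; "qpos": joint angles; "joint_velocities": joint speeds; "effort": joint torques, N m; "position": TCP position; "tool_rot": TCP orientation; "contact_force": force on the tool from outside, world axes, zero at the start; "moment": the same for the moment, N m; "opening": finger opening in m; "grip_force": force on a finger pad.
Only numpy, scipy, OpenCV 4.12 (cv2) and the standard library are available. Lean on these libraries where they do the work, as an engineer would, in place of code of your own. Each camera call takes 0.05 s, during which the arm holds its last target. There are 200 camera calls.

TASK

Set the steel lid gently on the open blue jar of the pump station so that it sits fully seated and level, and let go of it. Then draw the pump's sprung plunger out by its black handle until the red collar is level with the green pointer, not well past it, hold it steady there for two seconds, and guide it slowly back home without letting it snap back. Leave the lid on the jar, the pointer where it is set and the other things on the bench alone.

Things in the scene. Friction and masses are not known exactly. Their poses are not given: they have to be found in the camera images.
- station: Fixed pump station: grey base plate 220 x 290 x 12 mm (x, y, z), origin under its centre. The open blue jar stands on its -y half; on its +y half an aluminium pump barrel leans 30 degrees from vertical, its upper end towards the station's -x (roughly at the robot). A white scale strip overhangs the handle, so the gripper must come in tilted, along the barrel's axis.
- jar_rim (a point): Centre of the mouth of the blue jar, at the height of its rim (97 mm above the bench); the jar is 100 mm outside and 92 mm inside diameter, z up.
- jar_lid: Loose steel lid, 0.18 to 0.33 kg: plug underneath 86 mm diameter, 6 mm deep, chamfered; flange 108 mm diameter from 6 to 12 mm; blue knob 26 mm diameter from 12 to 44 mm. Origin at the centre of the plug's underside, z up. Seated, the flange lies on the rim and the origin is 6 mm below the rim.
- handle (a point): Centre of the plunger's black T handle, 64 x 18 x 22 mm along its x, y, z. z points along the pull (30 degrees from vertical), y is level: grip the 18 mm width along y, tool along -z. The scale strip runs parallel to z, 53 mm off on the +x side, up to 55 mm above the handle's centre when home; the red collar is 45 mm below the centre.
- collar (a point): Centre of the plunger's red collar disc, 48 mm diameter, 6 mm thick; same axes as the handle.
- plunger (a joint): Travel of the plunger in m: 0 home, grows as it is pulled out, stop at 0.09. A spring pulls it home with about 3.6 N at home and 1.2 N more for every 10 mm (plus about 2 N of weight and friction); let go, it snaps back.
- green_mark (a point): The point on the barrel's axis that is level with the green pointer (a 30 mm wide, 8 mm thick block on the white scale strip, 56 mm from the axis on the handle's +x side, with a short arm towards the collar). The collar's centre must come here; same axes as the handle.
- pointer (a joint): Where the green pointer is set on the scale, in m: equal to the plunger travel at which the collar is level with it (0.040 to 0.068). Held by friction; leave it.
- small_lid: Loose yellow lid, 76 mm diameter, 44 mm high, of another jar, lying near the steel one: a bystander. Origin under its centre.
- reagent: Brown bottle, 60 mm diameter, 150 mm high: a bystander. Origin under its centre.
- beaker: Clear beaker, 72 mm diameter, 60 mm high: a bystander. Origin under its centre.
- specimen_pot: Pot with an orange cap, 60 mm diameter, 70 mm high: a bystander. Origin under its centre.
- wash_jar: White jar, 64 mm diameter, 90 mm high: a bystander. Origin under its centre.
Not all that is in view belongs to the job. Several things have the shape of the jar_lid; the one meant has the colours described above.

How it is judged:
By the outcome, as a careful person would: the job done as asked, in the order asked, and still so for the second after the job is handed in, with the robot touching nothing.
It also fails if it takes over 64 s, if anything falls off the work surface, if the arm or the gripper's body presses on something with over 40 N, if the wrist force passes 120 N, or if a joint passes its speed limit or range.

## Working session

There is one attempt and no reset: what is moved stays moved. The work goes in short steps, Python scripts to look and compute and a tool call to move; the robot and the scene stay as the last step left them, time stands still between calls to the robot, and variables do not carry over. Pictures are saved under pics/ and viewed, at most 10 in all, crops included, and the job is handed in when it is done.

Besides the shell and the picture viewer there is one more tool, called as name(argument=value, ...) on one line, values as JSON. step_arm: Moves the arm, as the interface text tells. Its arguments: {"type":"object","properties":{"moves":{"type":"array"},"squeeze":{"type":"number"}},"required":["moves"]}

```bash
mkdir -p pics
python3 - <<'E'
from station import r
import cv2,numpy as np
s=r.sense()
for k in s: print(k,np.round(s[k],4).tolist())
print(r.grasp_offset)
for n in ["scene","side","wrist"]:
    d=r.get_image(n); cv2.imwrite(f"pics/{n}0.png",d["color"][:,:,::-1])
    np.savez(f"pics/{n}0.npz",**d)
    print(n,d["K"].round(1).tolist(),np.round(d["rvec"],3),np.round(d["tvec"],3), [k for k in d])
E
```

```text
t 0.0
qpos [-74.4851, 19.6383, 87.3746, -0.0007, 73.0751, -8.3674]
joint_velocities [-0.0493, 0.0601, 0.0627, 0.0401, -0.0619, -0.0084]
effort [0.001, -43.125, -24.4217, 0.0719, 0.0561, -0.0001]
position [0.2124, -0.4797, 0.226]
tool_rot [-179.9129, -0.0121, 23.8825]
contact_force [-0.4995, -0.5302, -0.1712]
moment [-0.0055, -0.0064, 0.0533]
grip_force 0.0
opening 0.0917
0.0188
scene [[365.8, 0.0, 316.5], [0.0, 365.8, 202.5], [0.0, 0.0, 1.0]] [ 2.217  1.123 -0.399] [-0.311 -0.222  1.552] ['color', 'K', 'rvec', 'tvec']
side [[448.9, 0.0, 320.2], [0.0, 448.9, 198.0], [0.0, 0.0, 1.0]] [ 0.942 -2.447  1.146] [0.387 0.358 0.883] ['color', 'K', 'rvec', 'tvec']
wrist [[309.7, 0.0, 318.2], [0.0, 309.7, 199.0], [0.0, 0.0, 1.0]] [-2.439  1.587  0.216] [-0.524 -0.034  0.392] ['color', 'K', 'rvec', 'tvec']
```

View pics/scene0.png

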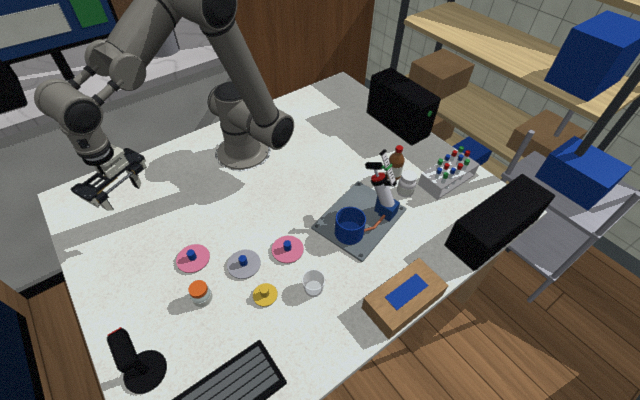

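View pics/side0.png

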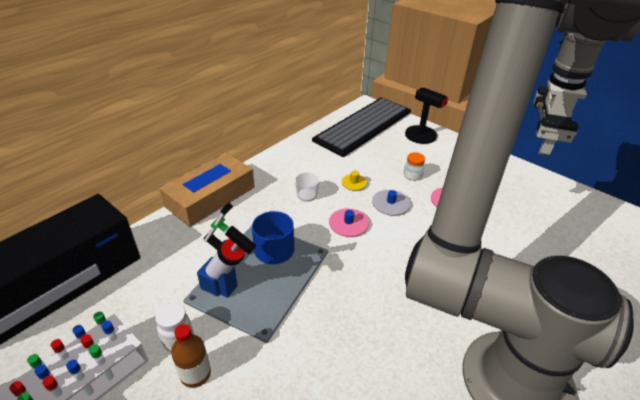

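The steel lid is at scene (242,262) / side (391,200), between two pink ones. The jar is at scene (350,222) / side (273,235), and the pump handle at about scene (382,165) / side (235,240). I'll make a zoomed composite of these.

```bash
cat > h.py <<'E'
import numpy as np,cv2
from scipy.spatial.transform import Rotation as Ro
def cam(d):
    R=cv2.Rodrigues(np.asarray(d["rvec"],float))[0]; t=np.asarray(d["tvec"],float).ravel(); return R,-R.T@t
def ray(d,uv,fish=False):
    K=d["K"]; R,c=cam(d); p=(np.array(uv,float)-K[:2,2])/K[0,0]
    if fish:
        th=np.hypot(*p); v=np.r_[p/max(th,1e-9)*np.sin(th),np.cos(th)]
    else: v=np.r_[p,1]; v/=np.linalg.norm(v)
    return c,R.T@v
def tri(rays):
    A=0;b=0
    for c,v in rays:
        P=np.eye(3)-np.outer(v,v); A=A+P; b=b+P@c
    x=np.linalg.solve(A,b); return x,[np.linalg.norm((np.eye(3)-np.outer(v,v))@(x-c)) for c,v in rays]
def plane(d,uv,z,fish=False):
    c,v=ray(d,uv,fish); return c+v*(z-c[2])/v[2]
def proj(d,X,fish=False):
    R,c=cam(d); p=R@(np.asarray(X)-c); K=d["K"]
    if fish:
        th=np.arctan2(np.hypot(p[0],p[1]),p[2]); q=p[:2]/np.hypot(p[0],p[1])*th
    else: q=p[:2]/p[2]
    return q*K[0,0]+K[:2,2]
E
python3 - <<'E'
import cv2,numpy as np
a=cv2.imread("pics/scene0.png");b=cv2.imread("pics/side0.png")
def z(i,x,y,w,h,W,H): return cv2.resize(i[y:y+h,x:x+w],(W,H),interpolation=cv2.INTER_CUBIC)
top=np.hstack([z(a,310,140,100,90,400,360) ,z(b,190,190,100,90,400,360)])
top2=np.hstack([z(a,220,240,50,30,400,240),z(b,365,180,50,30,400,240)])
cv2.imwrite("pics/c1.png",np.vstack([top,top2]))
E
```

```text
(no output)
```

View pics/c1.png

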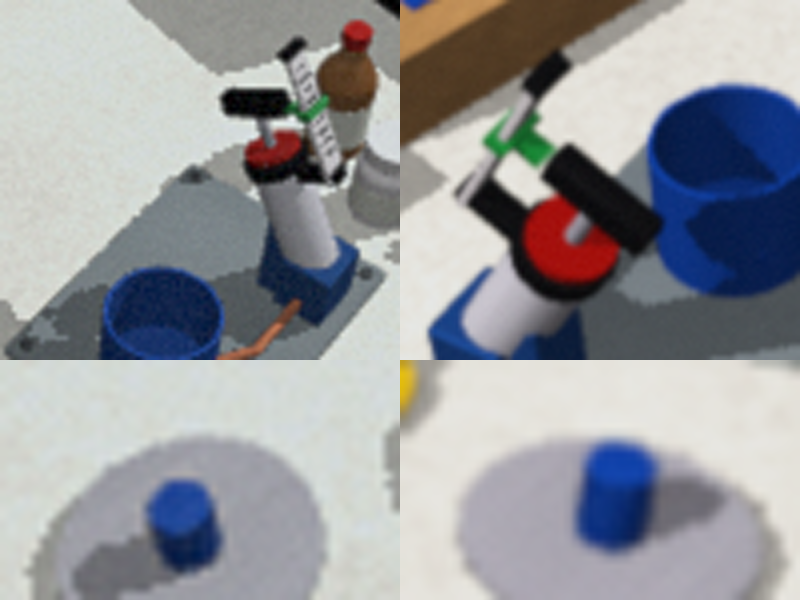

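View pics/wrist0.png

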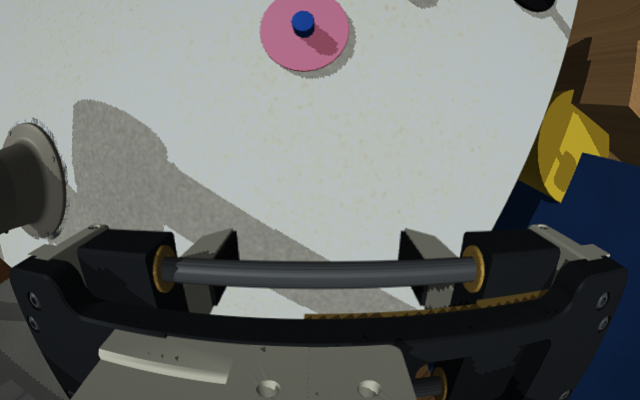

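Knob top is at scene (242.8,257.1) / side (392.6,193). The handle centre is at scene (373.8,165.8) / side (240.5,240), and the rim centre at about scene (350.8,217.5) / side (273.8,225). Next I'll triangulate them.

Run:
```python
from h import *
S=dict(np.load("pics/scene0.npz"));D=dict(np.load("pics/side0.npz"))
for n,a,b in [("knobtop",(242.8,257.1),(392.6,193)),("handle",(373.8,165.8),(240.5,240)),("redtop",(378.8,177.5),(232.5,249.5)),("rim",(350.8,217.5),(273.8,225)),("green",(387,166.5),(220,224))]:
    x,e=tri([ray(S,a),ray(D,b)]);print(n,x.round(4),np.round(e,4))
# rim ellipse via blue mask
for nm,d,x0,y0,w,h in [("scene",S,325,195,45,55),("side",D,245,205,60,65)]:
    hsv=cv2.cvtColor(d["color"],cv2.COLOR_RGB2HSV)
    m=((abs(hsv[...,0].astype(int)-112)<12)&(hsv[...,1]>150)).astype(np.uint8); m[:y0]=0;m[y0+h:]=0;m[:,:x0]=0;m[:,x0+w:]=0
    ys,xs=np.nonzero(m);print(nm,xs.min(),xs.max(),ys.min(),ys.max())
# yaw from plate corners visible (scene/side at z=.012)
W=dict(np.load("pics/wrist0.npz"));R,c=cam(W);print("wristcam",c.round(4),R[2].round(3),R[0].round(3))
```

```text
knobtop [ 0.4864 -0.2668  0.0402] [0.0015 0.0015]
handle [0.5308 0.2292 0.1958] [0.0007 0.0007]
redtop [0.5551 0.2357 0.1561] [0.0015 0.0015]
rim [0.5955 0.0843 0.0928] [0.0022 0.0022]
green [0.5747 0.2419 0.2199] [0.0012 0.0012]
scene 335 365 207 244
side 252 293 212 263
wristcam [ 0.2776 -0.4512  0.3858] [-0.243 -0.106 -0.964] [ 0.405 -0.914 -0.002]
```

Positions are consistent (knob top z≈0.040, lid at (0.486,-0.267)). I'll move above the lid, then turn.

step_arm(moves=[[[0, 0, 0, 0.02, -0.005, 0, 0.0918], [0, 0, 0, 0.04, -0.01, 0.004, 0.0918], [0, 0, 0, 0.045, -0.011, 0.004, 0.0918], [0, 0, 0, 0.045, -0.011, 0.004, 0.0918], [0, 0, 0, 0.045, -0.011, 0.004, 0.0918], [0, 0, 0, 0.045, -0.011, 0.004, 0.0918], [0, 0, 0, 0.045, -0.011, 0.004, 0.0918], [0, 0, 0, 0.035, -0.01, 0.004, 0.0918], [0, 0, 0, 0.018, -0.004, 0, 0.0918], [0, 0, 0, 0, 0, 0, 0.0918]]])

```text
t: 1.15
position: [0.4891, -0.2645, 0.1981]
tool_rot: [-180.0, -0.0, 24.1]
contact_force: [-0.9, 0.0, 0.2]
opening: 0.092
grip_force: 0.0
```

step_arm(moves=[[[0, 0, 5, 0, 0, 0, 0.06], [0, 0, 8.4, 0, 0, 0, 0.06], [0, 0, 8.4, 0, 0, 0, 0.06], [0, 0, 8.4, 0, 0, 0, 0.06], [0, 0, 8.4, 0, 0, 0, 0.06], [0, 0, 8.4, 0, 0, 0, 0.06], [0, 0, 8.4, 0, 0, 0, 0.06], [0, 0, 8.4, 0, 0, 0, 0.06], [0, 0, 5, 0, 0, 0, 0.06], [0, 0, 0, 0, 0, 0, 0.06]]])

```text
t: 2.15
position: [0.4867, -0.2672, 0.1986]
tool_rot: [180.0, 0.0, -45.0]
contact_force: [0.0, -0.3, 0.9]
opening: 0.0601
grip_force: 0.0
```

Run:
```python
from station import r
from h import *
s=r.sense();print(np.round(s["position"],4),np.round(s["tool_rot"],2),s["t"],np.round(s["qpos"],1),s["opening"])
d=r.get_image("wrist");np.savez("pics/w1.npz",**d);cv2.imwrite("pics/w1.png",d["color"][:,:,::-1])
print(proj(d,[.4864,-.2668,.042],True))
hsv=cv2.cvtColor(d["color"],cv2.COLOR_RGB2HSV)
m=((abs(hsv[...,0].astype(int)-110)<14)&(hsv[...,1]>140)&(hsv[...,2]>60)).astype(np.uint8)
n,l,st,ce=cv2.connectedComponentsWithStats(m)
for i in range(1,n):
    if st[i,4]>80: print(st[i],ce[i].round(1))
```

```text
[ 0.4867 -0.2672  0.1986] [ 1.7997e+02  2.0000e-02 -4.5020e+01] 2.15 [-36.7  24.1  85.   -0.   70.9  98.4] 0.060142739524214485
[317.94918207 184.92281018]
[617   0  23  30 255] [627.5  13.1]
[622  34  18  47 319] [634.   54.3]
[451 171  27  22 450] [464.5 180.5]
[306 172  24  25 448] [317.3 184.4]
```

View pics/w1.png

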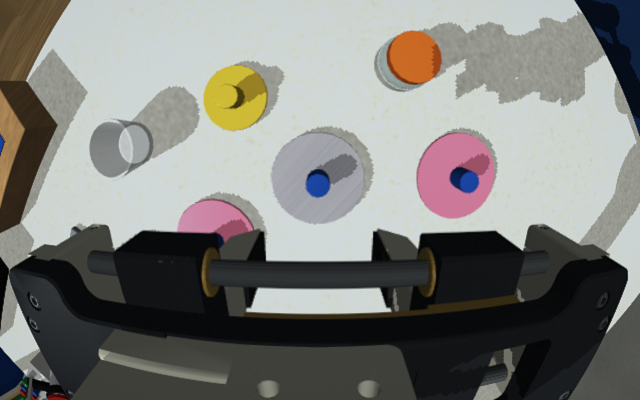

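The wrist view shows the steel lid centred, with its knob at (317,184) against a predicted (318,185). It stands between the pink lids, and there is room for the fingers. I'll descend most of the way and re-check with the knob.

step_arm(moves=[[[0, 0, 0, 0, 0, 0.01, 0.055], [0, 0, 0, 0, 0, 0.025, 0.055], [0, 0, 0, 0, 0, 0.03, 0.055], [0, 0, 0, 0, 0, 0.03, 0.055], [0, 0, 0, 0, 0, 0.015, 0.055], [0, 0, 0, 0, 0, 0.01, 0.055], [0, 0, 0, 0, 0, 0, 0.055]]])

```text
t: 2.9
position: [0.4868, -0.266, 0.0772]
tool_rot: [180.0, 0.2, -44.9]
contact_force: [-0.7, -1.0, -0.4]
opening: 0.0552
grip_force: 0.0
```

```bash
cat > kn.py <<'E'
from station import r
from h import *
s=r.sense();print(np.round(s["position"],4),np.round(s["tool_rot"],2),s["t"],s["opening"])
d=r.get_image("wrist");np.savez("pics/w2.npz",**d);cv2.imwrite("pics/w2.png",d["color"][:,:,::-1])
p0=dict(np.load("pics/w1.npz"))
hsv=cv2.cvtColor(d["color"],cv2.COLOR_RGB2HSV)
m=((abs(hsv[...,0].astype(int)-110)<14)&(hsv[...,1]>140)&(hsv[...,2]>60)).astype(np.uint8)
n,l,st,ce=cv2.connectedComponentsWithStats(m)
for i in range(1,n):
    if st[i,4]>200: print(st[i],ce[i].round(1))
for z in (.040,.044): print(proj(d,[.4864,-.2668,z],True))
E
python3 kn.py
```

```text
[ 0.4868 -0.266   0.0772] [ 1.7997e+02  1.6000e-01 -4.4880e+01] 2.9 0.05515256115068664
[505 194  41  35 940] [525.  210.8]
[ 300  199   37   44 1102] [317.8 223.2]
[  0 338  62  62 533] [ 23.5 373. ]
[319.18127082 222.83828504]
[319.20292141 224.89601468]
```

step_arm(moves=[[[0, 0, 0, 0, 0, 0.02, 0.055], [0, 0, 0, 0, 0, 0.02, 0.055], [0, 0, 0, 0, 0, 0.012, 0.055], [0, 0, 0, 0, 0, 0.007, 0.055], [0, 0, 0, 0, 0, 0, 0.055]]])

```text
t: 3.45
position: [0.4876, -0.2664, 0.0195]
tool_rot: [180.0, 0.0, -44.9]
contact_force: [-0.1, 0.3, 0.2]
opening: 0.0549
grip_force: 0.0
```

step_arm(moves=[[[0, 0, 0, 0, 0, 0, 0.03], [0, 0, 0, 0, 0, 0, 0.02], [0, 0, 0, 0, 0, 0, 0.015], [0, 0, 0, 0, 0, 0, 0.015], [0, 0, 0, 0, 0, 0, 0.015], [0, 0, 0, 0, 0, 0, 0.015]]], squeeze=25)

```text
t: 4.05
position: [0.4878, -0.2666, 0.0201]
tool_rot: [-180.0, -0.0, -44.9]
contact_force: [-0.2, 1.1, 3.6]
opening: 0.0253
grip_force: 25.0
```

step_arm(moves=[[[0, 0, 0, 0, 0, -0.004, 0.015], [0, 0, 0, 0, 0, -0.01, 0.015], [0, 0, 0, 0, 0, -0.03, 0.015], [0, 0, 0, 0, 0, -0.04, 0.015], [0, 0, 0, 0, 0, -0.045, 0.015], [0, 0, 0, 0, 0, -0.045, 0.015], [0, 0, 0, 0, 0, -0.03, 0.015], [0, 0, 0, 0, 0, -0.015, 0.015], [0, 0, 0, 0, 0, 0, 0.015]]])

```text
t: 4.95
position: [0.4884, -0.2669, 0.2418]
tool_rot: [-180.0, -0.3, -44.9]
contact_force: [0.1, -0.0, -2.9]
opening: 0.0252
grip_force: 25.0
```

The lid is held, with its origin 20 mm below the TCP. I'll turn and move to a viewing place in front of the jar.

step_arm(moves=[[[0, 0, -5, 0, 0, 0, 0.015], [0, 0, -8.5, 0, 0, 0, 0.015], [0, 0, -8.5, 0, 0, 0, 0.015], [0, 0, -8.5, 0, 0, 0, 0.015], [0, 0, -8.5, 0, 0, 0, 0.015], [0, 0, -8.5, 0, 0, 0, 0.015], [0, 0, -8.5, 0, 0, 0, 0.015], [0, 0, -8.5, 0, 0, 0, 0.015], [0, 0, -8.5, 0, 0, 0, 0.015], [0, 0, -8.5, 0, 0, 0, 0.015]]])

```text
t: 5.95
position: [0.4869, -0.2659, 0.2371]
tool_rot: [-179.8, 0.1, 36.9]
contact_force: [0.4, -0.6, -2.8]
opening: 0.0256
grip_force: 25.0
```

step_arm(moves=[[[0, 0, -8.5, 0, 0, 0, 0.015], [0, 0, -8.5, 0, 0, 0, 0.015], [0, 0, -8.5, 0, 0, 0, 0.015], [0, 0, -8.5, 0.02, -0.002, 0, 0.015], [0, 0, -4, 0.03, -0.003, 0, 0.015], [0, 0, 0, 0.04, -0.003, 0, 0.015], [0, 0, 0, 0.04, -0.003, 0, 0.015], [0, 0, 0, 0.025, 0, 0, 0.015], [0, 0, 0, 0.01, 0, 0, 0.015], [0, 0, 0, 0, 0, 0, 0.015]]])

```text
t: 6.95
position: [0.5269, -0.105, 0.2377]
tool_rot: [-179.9, 0.0, 74.7]
contact_force: [-0.2, -1.1, -3.5]
opening: 0.0257
grip_force: 25.0
```

Run:
```python
from station import r
from h import *
s=r.sense();print(np.round(s["position"],4),np.round(s["tool_rot"],2),s["t"],np.round(s["qpos"],1),s["opening"])
d=r.get_image("wrist");np.savez("pics/w3.npz",**d);cv2.imwrite("pics/w3.png",d["color"][:,:,::-1])
print(proj(d,[.5955,.0843,.097],True),proj(d,[.5308,.2292,.1958],True))
```

```text
[ 0.5269 -0.105   0.2377] [-179.89    0.     74.7 ] 6.95 [-19.4  20.5  84.2  -0.   75.4  -4.1] 0.025723750447202032
[335.28437406  -9.99931182] [ 218.73521547 -152.06253447]
```

View pics/w3.png

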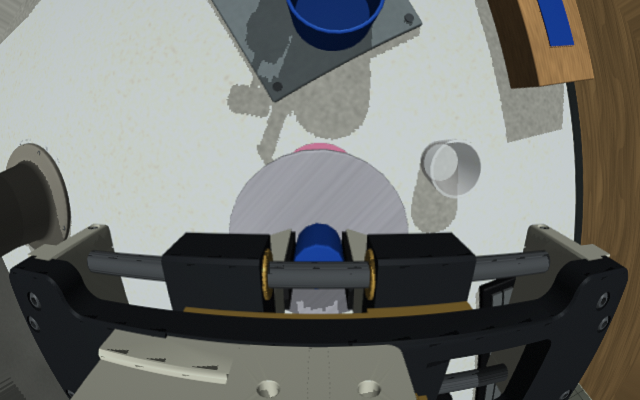

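The lid looks level in the grip; the jar is at the top edge, rim near (335,-10). I'll move closer and higher.

step_arm(moves=[[[0, 0, 0, 0.015, 0, -0.01, 0.015], [0, 0, 0, 0.03, 0, -0.015, 0.015], [0, 0, 0, 0.03, 0, -0.015, 0.015], [0, 0, 0, 0.015, 0, -0.01, 0.015], [0, 0, 0, 0, 0, 0, 0.015]]])

```text
t: 7.5
position: [0.5521, -0.0183, 0.2905]
tool_rot: [179.8, -0.0, 74.7]
contact_force: [0.1, -0.5, -2.2]
opening: 0.0253
grip_force: 25.0
```

Run:
```python
from station import r
from h import *
s=r.sense();print(np.round(s["position"],4),np.round(s["tool_rot"],2),s["t"])
d=r.get_image("wrist");np.savez("pics/w4.npz",**d)
a=r.get_image("scene");np.savez("pics/s4.npz",**a)
b=r.get_image("side");np.savez("pics/d4.npz",**b)
w=cv2.resize(d["color"][0:200,140:540],(800,400),interpolation=cv2.INTER_CUBIC)
x=cv2.resize(b["color"][190:290,190:290],(400,200))if 0 else cv2.resize(b["color"][200:250,225:325],(400,200),interpolation=cv2.INTER_CUBIC)
y=cv2.resize(a["color"][200:250,310:410],(400,200),interpolation=cv2.INTER_CUBIC)
cv2.imwrite("pics/c4.png",np.vstack([w,np.hstack([y,x])])[:,:,::-1])
print(proj(d,[.5955,.0843,.097],True),proj(d,[.5308,.2292,.1958],True))
```

```text
[ 0.5521 -0.0183  0.2905] [ 1.7981e+02 -3.0000e-02  7.4670e+01] 7.5
[330.96619258  81.76893012] [221.43282821 -52.35389231]
```

View pics/c4.png

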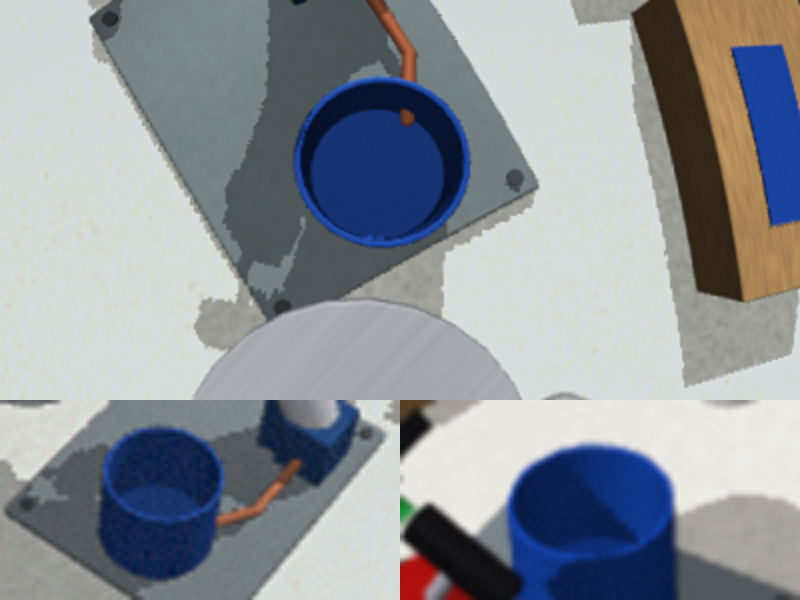

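The wrist view is clear: rim ellipse centre at (331,80.5), plate corners at about (185,9), (409,93.5) and (275,159). Scene rim centre is (350.8,218.5), side (272.8,225).

Run:
```python
from h import *
from scipy.optimize import least_squares
d=dict(np.load("pics/w4.npz"));S=dict(np.load("pics/s4.npz"));D=dict(np.load("pics/d4.npz"))
print(tri([ray(d,(331,80.5),True),ray(S,(350.75,218.5)),ray(D,(272.75,225))]))
print(tri([ray(d,(331,80.5),True),ray(D,(272.75,225))]),tri([ray(d,(331,80.5),True),ray(S,(350.75,218.5))]))
print("z97",plane(d,(331,80.5),.097,True))
# wrist bbox: fit circle r=.05 at z=.097 to extents (px)
th=np.linspace(0,2*np.pi,90)
def ext(D_,c,f): 
    p=np.array([proj(D_,[c[0]+.05*np.cos(t),c[1]+.05*np.sin(t),c[2]],f) for t in th]); return np.r_[p.min(0),p.max(0)]
obs=np.array([140+294/2,38,140+470/2,123])
for free in (0,1):
    f=lambda p: ext(d,[p[0],p[1],p[2] if free else .097],True)-obs
    o=least_squares(f,[.595,.084,.097],x_scale=.01,diff_step=1e-3);print(o.x.round(4),o.fun.round(2))
c=[plane(d,p,.012,True) for p in ((185,9),(275,159),(409,93.5))]
print(np.round(c,4)); 
e1=c[2]-c[1];e2=c[0]-c[1];print(np.linalg.norm(e1),np.linalg.norm(e2),np.degrees(np.arctan2(e1[1],e1[0])),np.degrees(np.arctan2(e2[1],e2[0]))-90)
```

```text
(array([0.59723848, 0.08485098, 0.09070511]), [np.float64(0.0017136362257439935), np.float64(0.001429966893996175), np.float64(0.0015307094834532537)])
(array([0.59563035, 0.08555382, 0.09370471]), [np.float64(0.0007117798551764323), np.float64(0.0007117798551764681)]) (array([0.59663465, 0.08669152, 0.08654041]), [np.float64(7.610537930147818e-05), np.float64(7.610537930144151e-05)])
z97 [0.59592291 0.08570522 0.097     ]
[0.5964 0.0864 0.097 ] [-0.25 -0.46  0.26  0.43]
[0.5966 0.0867 0.0941] [ 0.1  -0.11 -0.1   0.1 ]
[[0.4248 0.2731 0.012 ]
 [0.4958 0.0078 0.012 ]
 [0.7066 0.0508 0.012 ]]
0.21510713600252013 0.2746108366100147 11.528780121662887 14.99296816582941
```

Run:
```python
from h import *
d=dict(np.load("pics/w4.npz"))
c0=np.array([.5521,-.0183]);a=np.radians(74.7);tx=np.array([np.cos(a),np.sin(a)]);ty=np.array([tx[1],-tx[0]])
th=np.linspace(0,2*np.pi,360)
for o in (-.002,0,.002):
    p=np.array([proj(d,[*(c0+tx*o+.054*(tx*np.cos(t)+ty*np.sin(t))),.2824],True) for t in th]);q=np.array([proj(d,[*(c0+tx*o+.054*(tx*np.cos(t)+ty*np.sin(t))),.2764],True) for t in th])
    print(o,p.min(0),p.max(0),p[p[:,1].argmin()],q.min(0))
g=d["color"][100:235,319].astype(int).sum(1);e=np.abs(np.diff(g));print([(100+i,e[i]) for i in np.argsort(-e)[:5]])
for v in (200,):
  g=d["color"][v].astype(int).sum(1);e=np.abs(np.diff(g));print(v,[(i,e[i]) for i in sorted(np.argsort(-e)[:16])])
```

```text
-0.002 [228.57879495 151.05867208] [407.82459958 316.80829118] [318.27475952 151.05867208] [231.13311634 149.86184956]
0 [228.26464452 147.40858539] [408.13755922 314.44775974] [318.27476544 147.40858539] [230.84271418 146.33506974]
0.002 [227.95437313 143.74975568] [408.44664594 312.06010847] [318.27476728 143.74975568] [230.5559942  142.80041072]
[(np.int64(143), np.int64(202)), (np.int64(223), np.int64(195)), (np.int64(222), np.int64(99)), (np.int64(149), np.int64(81)), (np.int64(150), np.int64(74))]
200 [(np.int64(2), np.int64(148)), (np.int64(29), np.int64(88)), (np.int64(30), np.int64(157)), (np.int64(71), np.int64(73)), (np.int64(72), np.int64(65)), (np.int64(74), np.int64(101)), (np.int64(75), np.int64(224)), (np.int64(76), np.int64(96)), (np.int64(234), np.int64(71)), (np.int64(235), np.int64(59)), (np.int64(400), np.int64(99)), (np.int64(409), np.int64(74)), (np.int64(410), np.int64(107)), (np.int64(546), np.int64(329)), (np.int64(547), np.int64(137)), (np.int64(570), np.int64(84))]
```

step_arm(moves=[[[0, 0, 0, 0.012, 0.002, 0, 0.015], [0, 0, 0, 0.03, 0.004, 0, 0.015], [0, 0, 0, 0.035, 0.005, 0.01, 0.015], [0, 0, 0, 0.025, 0.003, 0.03, 0.015], [0, 0, 0, 0.0115, 0.001, 0.035, 0.015], [0, 0, 0, 0, 0, 0.035, 0.015], [0, 0, 0, 0, 0, 0.02, 0.015], [0, 0, 0, 0, 0, 0.01, 0.015], [0, 0, 0, 0, 0, 0, 0.015]]])

```text
t: 8.55
position: [0.5951, 0.0859, 0.1472]
tool_rot: [-179.8, 0.1, 74.5]
contact_force: [0.3, 0.1, -2.2]
opening: 0.0254
grip_force: 25.0
```

Run:
```python
from station import r
from h import *
s=r.sense();print(s["position"],s["tool_rot"])
p=np.array(s["position"]);R=Ro.from_euler("xyz",s["tool_rot"],degrees=True).as_matrix()
print((R.T@(np.array([.5967,.087,.125])-p)).round(4))
```

```text
[0.59512752 0.08592488 0.14716028] [-1.79831588e+02  5.18899160e-02  7.45427744e+01]
[0.0015 0.0013 0.0222]
```

Now slow descent with the fine correction; expected seated TCP z is about 0.111.

step_arm(moves=[[[0, 0, 0, 0.0015, 0.0013, 0.008, 0.015], [0, 0, 0, 0, 0, 0.01, 0.015], [0, 0, 0, 0, 0, 0.006, 0.015], [0, 0, 0, 0, 0, 0.003, 0.015], [0, 0, 0, 0, 0, 0.002, 0.015], [0, 0, 0, 0, 0, 0, 0.015]]])

```text
t: 9.15
position: [0.5974, 0.0872, 0.1196]
tool_rot: [-180.0, 0.0, 74.6]
contact_force: [-0.3, 0.4, -2.4]
opening: 0.025
grip_force: 25.0
```

step_arm(moves=[[[0, 0, 0, 0, 0, 0.001, 0.015], [0, 0, 0, 0, 0, 0.001, 0.015], [0, 0, 0, 0, 0, 0.001, 0.015], [0, 0, 0, 0, 0, 0.001, 0.015], [0, 0, 0, 0, 0, 0, 0.015]]])

```text
t: 9.65
position: [0.5973, 0.0872, 0.1156]
tool_rot: [-180.0, 0.0, 74.6]
contact_force: [0.5, 0.2, -2.4]
opening: 0.0256
grip_force: 25.0
```

step_arm(moves=[[[0, 0, 0, 0, 0, 0.001, 0.015], [0, 0, 0, 0, 0, 0.001, 0.015], [0, 0, 0, 0, 0, 0.001, 0.015], [0, 0, 0, 0, 0, 0.0005, 0.015], [0, 0, 0, 0, 0, 0, 0.015]]])

```text
t: 10.15
position: [0.5973, 0.0872, 0.1121]
tool_rot: [-180.0, 0.0, 74.6]
contact_force: [0.1, 0.2, -3.1]
opening: 0.0253
grip_force: 25.0
```

step_arm(moves=[[[0, 0, 0, 0, 0, 0.0005, 0.015], [0, 0, 0, 0, 0, 0.0005, 0.015], [0, 0, 0, 0, 0, 0.0005, 0.015], [0, 0, 0, 0, 0, 0, 0.015]]])

```text
t: 10.55
position: [0.5974, 0.0872, 0.1111]
tool_rot: [180.0, 0.0, 74.6]
contact_force: [-1.6, 0.1, 1.6]
opening: 0.0254
grip_force: 25.0
```

Contact came at exactly the seated height, so I release and retreat upward.

step_arm(moves=[[[0, 0, 0, 0, 0, 0, 0.026], [0, 0, 0, 0, 0, 0, 0.03], [0, 0, 0, 0, 0, 0, 0.04], [0, 0, 0, 0, 0, 0, 0.05], [0, 0, 0, 0, 0, 0, 0.055], [0, 0, 0, 0, 0, -0.01, 0.055], [0, 0, 0, 0, 0, -0.03, 0.055], [0, 0, 0, 0, 0, -0.045, 0.055], [0, 0, 0, 0, 0, -0.045, 0.055], [0, 0, 0, 0, 0, -0.045, 0.055]]])

```text
t: 11.55
position: [0.5971, 0.0873, 0.2884]
tool_rot: [180.0, -0.0, 74.6]
contact_force: [0.3, -0.0, 0.0]
opening: 0.0551
grip_force: 0.0
```

step_arm(moves=[[[0, 0, 0, -0.015, 0, -0.02, 0.055], [0, 0, 0, -0.03, -0.015, -0.01, 0.055], [0, 0, 0, -0.03, -0.02, 0, 0.055], [0, 0, 0, -0.015, -0.015, 0, 0.055], [0, 0, 0, 0, 0, 0, 0.055]]])

```text
t: 12.05
position: [0.5236, 0.0126, 0.3173]
tool_rot: [179.9, 0.0, 74.5]
contact_force: [0.6, -0.6, -0.6]
opening: 0.0554
grip_force: 0.0
```

Run:
```python
from station import r
from h import *
s=r.sense();print(np.round(s["position"],4),np.round(s["tool_rot"],2),s["t"],np.round(s["qpos"],1))
d=r.get_image("wrist");np.savez("pics/w5.npz",**d)
b=r.get_image("side");np.savez("pics/d5.npz",**b)
a=r.get_image("scene");np.savez("pics/s5.npz",**a)
w=cv2.resize(d["color"][0:170,120:420],(600,340),interpolation=cv2.INTER_CUBIC)
w=np.hstack([w,np.zeros((340,200,3),np.uint8)])
x=cv2.resize(b["color"][195:260,200:300],(400,260),interpolation=cv2.INTER_CUBIC)
y=cv2.resize(a["color"][145:210,340:440],(400,260),interpolation=cv2.INTER_CUBIC)
cv2.imwrite("pics/c5.png",np.vstack([w,np.hstack([y,x])])[:,:,::-1])
print(proj(d,[.5964,.086,.135],True),proj(d,[.5308,.2292,.1958],True))
```

```text
[0.5236 0.0126 0.3173] [1.7992e+02 2.0000e-02 7.4470e+01] 12.05 [-7.  16.3 77.7 -0.  85.9  8.5]
[364.19284959  99.39503594] [263.5567343  -24.65065147]
```

View pics/c5.png

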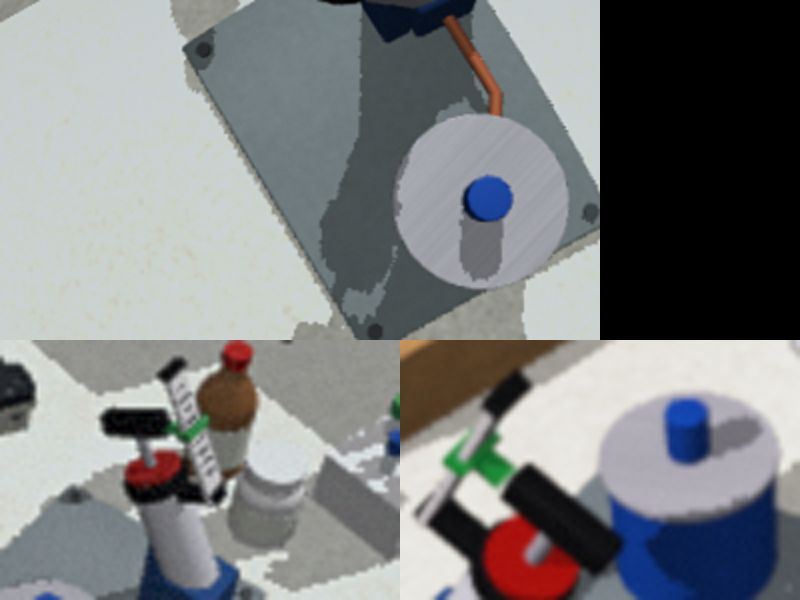

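The side view shows the lid level and seated on the jar. The pump, green pointer and collar are clear in scene and side. Plate corners in this wrist view: (212,24), (300,171), (420,114).

Run:
```python
from h import *
d=dict(np.load("pics/w5.npz"))
c=[plane(d,p,.012,True) for p in ((212,24),(300,171),(420,114))]
e1=c[2]-c[1];e2=c[0]-c[1];print(np.round(c,4),np.linalg.norm(e1),np.linalg.norm(e2),np.degrees(np.arctan2(e1[1],e1[0])),np.degrees(np.arctan2(e2[1],e2[0]))-90)
# colour blobs
for n,f in (("s5","scene"),("d5","side")):
    I=dict(np.load(f"pics/{n}.npz"));hsv=cv2.cvtColor(I["color"],cv2.COLOR_RGB2HSV).astype(int)
    reg=np.zeros(hsv.shape[:2],bool)
    if f=="scene": reg[150:190,360:410]=1
    else: reg[205:265,200:260]=1
    for nm,m in (("green",(abs(hsv[...,0]-65)<15)&(hsv[...,1]>100)&(hsv[...,2]>60)),("red",((hsv[...,0]<8)|(hsv[...,0]>172))&(hsv[...,1]>150)&(hsv[...,2]>70)),("black",(hsv[...,2]<45))):
        mm=(m&reg).astype(np.uint8);k,l,st,ce=cv2.connectedComponentsWithStats(mm)
        print(f,nm,[(st[i].tolist(),ce[i].round(1).tolist()) for i in range(1,k) if st[i,4]>15])
```

```text
[[0.4254 0.2726 0.012 ]
 [0.4938 0.008  0.012 ]
 [0.6957 0.0466 0.012 ]] 0.20550334017155475 0.27337208169875715 10.82204473424736 14.495602836157346
scene green [([382, 164, 10, 6, 25], [387.0, 166.7])]
scene red [([372, 173, 13, 8, 72], [378.2, 176.9])]
scene black [([366, 163, 16, 6, 87], [373.5, 165.4]), ([371, 175, 20, 11, 85], [381.4, 181.9])]
side green [([211, 219, 17, 12, 85], [220.2, 225.3])]
side red [([221, 239, 24, 22, 326], [231.1, 250.8])]
side black [([221, 205, 11, 9, 53], [225.6, 208.5]), ([226, 227, 29, 27, 333], [240.4, 239.8]), ([208, 235, 35, 30, 211], [221.0, 250.6])]
```

step_arm(moves=[[[0, 0, -8.5, 0, 0, -0.01, 0.055], [0, 0, -8.5, 0, 0, -0.01, 0.055], [0, 0, -8.5, 0, 0, 0, 0.055], [0, 0, -8.5, 0, 0, 0, 0.055], [0, 0, -8.5, 0, 0, 0, 0.055], [0, 0, -8.5, 0, 0, 0, 0.055], [0, 0, -8.5, 0, 0, 0, 0.055], [0, 0, -8.5, 0, 0, 0, 0.055], [0, 0, -8.5, 0, 0, 0, 0.055], [0, 0, -8.5, 0, 0, 0, 0.055]]])

```text
t: 13.2
position: [0.5261, 0.0145, 0.3354]
tool_rot: [180.0, -0.0, 160.0]
contact_force: [-0.6, 0.2, -0.4]
opening: 0.0553
grip_force: 0.0
```

step_arm(moves=[[[0, 0, -8.5, 0, 0, 0, 0.055], [0, 0, -8.5, 0, 0, 0, 0.055], [0, 0, -8.5, 0, 0, 0, 0.055], [0, 0, -7.5, 0, 0, 0, 0.055], [0, -6, 0, 0, 0, 0, 0.055], [0, -8, 0, 0, 0, 0, 0.055], [0, -8, 0, 0, 0, 0, 0.055], [0, -8, 0, 0, 0, 0, 0.055], [0, 0, 0, 0, 0, 0, 0.055], [0, 0, 0, 0, 0, 0, 0.055]]])

```text
t: 14.2
position: [0.5258, 0.0138, 0.3365]
tool_rot: [-180.0, 29.9, -167.4]
contact_force: [0.8, 0.6, -0.0]
opening: 0.0551
grip_force: 0.0
```

```bash
cat > go.py <<'E'
from station import r
from h import *
def go(tp,psi,handy=1):
    s=r.sense();p=np.array(s["position"]);R=Ro.from_euler("xyz",s["tool_rot"],degrees=True)
    a=np.radians(psi);z=np.array([.5*np.cos(a),.5*np.sin(a),-.8660]);y=np.array([-np.sin(a),np.cos(a),0])
    T=Ro.from_matrix(np.c_[np.cross(y,z),y,z])
    print("pos",p.round(4),"t",s["t"],"q",np.round(s["qpos"],1),"F",np.round(s["contact_force"],1))
    print("shift(tool)",R.inv().apply(np.array(tp)-p).round(4),"turn",np.degrees((R.inv()*T).as_rotvec()).round(2))
E
python3 -c "
from go import *
go([.487,.219,.274],13)"
```

```text
pos [0.5258 0.0138 0.3365] t 14.2 q [-1.510e+01 -1.000e-01  1.009e+02  1.680e+01  5.340e+01 -1.246e+02] F [ 0.8  0.6 -0. ]
shift(tool) [0.0253 0.2088 0.0576] turn [-0.22 -0.08 -0.36]
```

step_arm(moves=[[[0, 0, 0, 0.005, 0.02, 0, 0.055], [0, 0, 0, 0.005, 0.04, 0, 0.055], [0, 0, 0, 0.005, 0.045, 0, 0.055], [0, 0, 0, 0.005, 0.045, 0, 0.055], [0, 0, 0, 0.005, 0.035, 0.005, 0.055], [0, 0, 0, 0, 0.02, 0.005, 0.055], [0, 0, 0, 0, 0.004, 0.0, 0.055], [0, 0, 0, 0, 0, 0, 0.055]]])

```text
t: 15.0
position: [0.4647, 0.2154, 0.3153]
tool_rot: [-179.9, 30.0, -167.3]
contact_force: [0.0, -0.5, -0.2]
opening: 0.0551
grip_force: 0.0
```

Run:
```python
from go import *
go([.487,.219,.274],13)
d=r.get_image("wrist");np.savez("pics/w6.npz",**d)
cv2.imwrite("pics/c6.png",cv2.resize(d["color"][40:340,120:520],(800,600),interpolation=cv2.INTER_CUBIC)[:,:,::-1])
print(proj(d,[.5308,.2292,.1958],True))
```

```text
pos [0.4647 0.2154 0.3153] t 15.0 q [ 18.   -0.7 104.9  -3.7  46.  -82.9] F [ 0.  -0.5 -0.2]
shift(tool) [ 0.0012 -0.0014  0.0471] turn [-0.19  0.   -0.23]
[317.20198577 186.8871604 ]
```

View pics/c6.png

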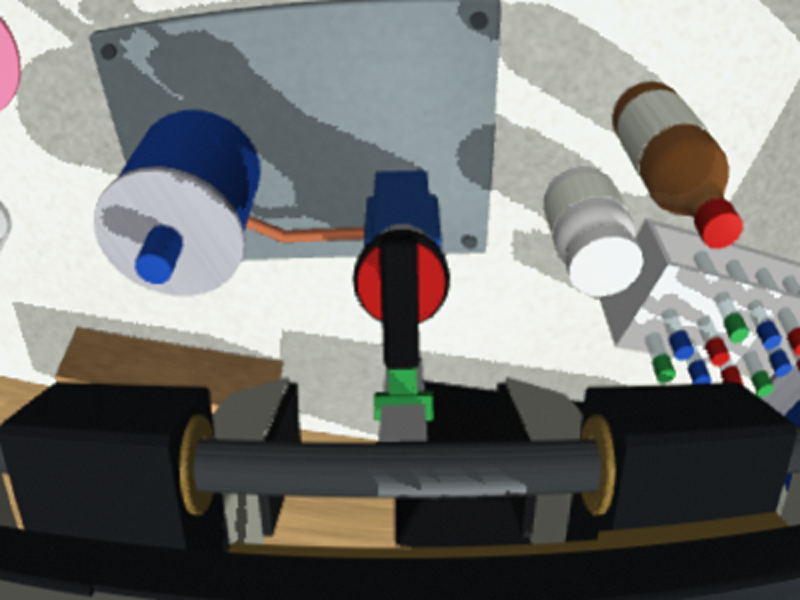

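The handle lies at wrist pixel (321,190), vertical in the image, so the tool's yaw is right. The collar and the green pointer (322,241) lie in the same column. The handle is a few pixels to the side of the prediction, so I'll correct for that.

Run:
```python
from h import *
d=dict(np.load("pics/w6.npz"));S=dict(np.load("pics/s5.npz"));D=dict(np.load("pics/d5.npz"))
print(tri([ray(d,(321,189),True),ray(S,(373.5,165.4)),ray(D,(240.4,239.8))]))
# handle box fit: project model centre + corners for candidate
a=np.radians(12.7);ux=np.array([.866*np.cos(a),.866*np.sin(a),.5]);uy=np.array([-np.sin(a),np.cos(a),0]);uz=np.cross(ux,uy);print(uz)
from scipy.optimize import least_squares
K=np.array([[i,j,k] for i in(-32,32) for j in (-9,9) for k in (-11,11)])*1e-3
def bb(I,c,f):
    p=np.array([proj(I,c+k[0]*ux+k[1]*uy+k[2]*uz,f) for k in K]); return np.r_[p.min(0),p.max(0)]
ow=np.array([120+384/2,40+230/2,120+420/2,40+368/2])
os_=np.array([365.5,162.5,381.5,168.5]);od=np.array([225.5,226.5,254.5,253.5])
f=lambda c:np.r_[bb(d,c,True)-ow,bb(S,c,False)-os_,bb(D,c,False)-od]
o=least_squares(f,[.53,.229,.196],x_scale=.01,diff_step=1e-3);print(o.x.round(4),o.fun.round(1))
f=lambda c:bb(d,c,True)-ow
o=least_squares(f,[.53,.229,.196],x_scale=.01,diff_step=1e-3);print(o.x.round(4),o.fun.round(1))
# red disc: in wrist zoom bbox x354-449, bottom 325 ; centre of disc
H=o.x
from go import go
go(H+uz*.05,12.7)
```

```text
(array([0.52976263, 0.2307078 , 0.19768854]), [np.float64(0.0023868357542768007), np.float64(0.001572057052872421), np.float64(0.0011222877177174497)])
[-0.48776727 -0.1099231   0.866     ]
[0.5297 0.2321 0.1988] [-1.3 -0.4  0.3 -0.6 -1.3 -2.4  2.8  0.8 -3.  -2.6  1.6  2.5]
[0.5306 0.2328 0.1984] [-0.8  0.2  0.8 -0.2]
pos [0.4647 0.2145 0.3152] t 15.05 q [ 17.9  -0.8 105.   -3.7  45.9 -82.9] F [ 0.6 -0.2  0.8]
shift(tool) [-0.0008  0.0034  0.0853] turn [-0.08  0.   -0.04]
```

step_arm(moves=[[[0, 0, 0, -0.0005, 0.0034, 0.01, 0.055], [0, 0, 0, 0, 0, 0.03, 0.055], [0, 0, 0, 0, 0, 0.03, 0.055], [0, 0, 0, 0, 0, 0.015, 0.055], [0, 0, 0, 0, 0, 0, 0.055], [0, 0, 0, 0, 0, 0, 0.055]]])

```text
t: 15.65
position: [0.5051, 0.226, 0.2411]
tool_rot: [-180.0, 30.0, -167.5]
contact_force: [0.5, 0.0, 0.7]
opening: 0.0548
grip_force: 0.0
```

Run:
```python
from go import *
go(np.array([.5305,.2326,.1985])-.016*np.array([-.4878,-.11,.866]),12.7)
d=r.get_image("wrist");np.savez("pics/w7.npz",**d)
hsv=cv2.cvtColor(d["color"],cv2.COLOR_RGB2HSV).astype(int)
red=((hsv[...,0]<8)|(hsv[...,0]>172))&(hsv[...,1]>150)&(hsv[...,2]>70)
gr=(abs(hsv[...,0]-65)<15)&(hsv[...,1]>100)&(hsv[...,2]>60)
for m in (red,gr):
    k,l,st,ce=cv2.connectedComponentsWithStats(m.astype(np.uint8));print([(st[i].tolist(),ce[i].round(1).tolist()) for i in range(1,k) if st[i,4]>60])
for v in (120,150,170,190): # dark span across columns near handle
    row=hsv[v,260:380,2]; xs=np.nonzero(row<45)[0]+260; print(v,xs.min() if len(xs) else None,xs.max() if len(xs) else None)
```

```text
pos [0.5051 0.226  0.2411] t 15.65 q [ 17.7   8.  107.9  -4.6  34.3 -81.7] F [0.5 0.  0.7]
shift(tool) [-0.0014  0.001   0.066 ] turn [-0.12 -0.03 -0.17]
[([507, 148, 27, 31, 610], [519.2, 163.0]), ([330, 178, 19, 50, 683], [337.6, 202.3]), ([290, 180, 16, 47, 476], [298.4, 203.9]), ([498, 226, 19, 26, 178], [505.5, 236.3])]
[([509, 212, 14, 18, 155], [515.7, 220.4]), ([556, 222, 12, 13, 98], [561.9, 228.0])]
120 None None
150 None None
170 308 332
190 290 348
```

step_arm(moves=[[[0, 0, 0, -0.0015, 0.001, 0.015, 0.055], [0, 0, 0, 0, 0, 0.02, 0.055], [0, 0, 0, 0, 0, 0.015, 0.055], [0, 0, 0, 0, 0, 0.01, 0.055], [0, 0, 0, 0, 0, 0.006, 0.055], [0, 0, 0, 0, 0, 0, 0.055]]])

```text
t: 16.3
position: [0.538, 0.2352, 0.1848]
tool_rot: [-180.0, 30.0, -167.4]
contact_force: [-0.2, 0.8, -0.6]
opening: 0.0553
grip_force: 0.0
```

step_arm(moves=[[[0, 0, 0, 0, 0, 0, 0.03], [0, 0, 0, 0, 0, 0, 0.02], [0, 0, 0, 0, 0, 0, 0.01], [0, 0, 0, 0, 0, 0, 0.01], [0, 0, 0, 0, 0, 0, 0.01], [0, 0, 0, 0, 0, 0, 0.01]]], squeeze=45)

```text
t: 16.9
position: [0.5383, 0.2335, 0.185]
tool_rot: [-179.8, 30.0, -167.3]
contact_force: [1.5, -12.9, 3.1]
opening: 0.0177
grip_force: 45.0
```

Run:
```python
from go import *
s=r.sense();print(np.array(s["position"]).round(4).tolist(),s["opening"],s["grip_force"],np.round(s["moment"],2))
go(np.array([.5305,.2326,.1985])-.016*np.array([-.4878,-.11,.866]),12.7)
```

```text
[0.5383, 0.2335, 0.185] 0.017658190792768057 44.96799051761627 [-1.5  -0.14 -0.42]
pos [0.5383 0.2335 0.185 ] t 16.9 q [ 17.4  15.6 108.3  -5.7  26.4 -80.8] F [  1.5 -12.9   3.1]
shift(tool) [-0.      0.0009  0.0004] turn [-0.22 -0.01 -0.01]
```

step_arm(moves=[[[0, 0, 0, 0, -0.0008, 0, 0.01], [0, 0, 0, 0, -0.0007, 0, 0.01], [0, 0, 0, 0, 0, 0, 0.01], [0, 0, 0, 0, 0, 0, 0.01]]])

```text
t: 17.3
position: [0.5383, 0.2334, 0.185]
tool_rot: [-179.9, 30.0, -167.4]
contact_force: [-0.8, -6.5, 3.4]
opening: 0.0179
grip_force: 45.0
```

step_arm(moves=[[[0, 0, 0, 0, 0, -0.001, 0.01], [0, 0, 0, 0, 0, -0.002, 0.01], [0, 0, 0, 0, 0, -0.003, 0.01], [0, 0, 0, 0, 0, -0.003, 0.01], [0, 0, 0, 0, 0, -0.003, 0.01], [0, 0, 0, 0, 0, -0.003, 0.01], [0, 0, 0, 0, 0, -0.003, 0.01], [0, 0, 0, 0, 0, -0.002, 0.01], [0, 0, 0, 0, 0, 0, 0.01], [0, 0, 0, 0, 0, 0, 0.01]]])

```text
t: 18.3
position: [0.529, 0.231, 0.2016]
tool_rot: [-179.9, 30.0, -167.4]
contact_force: [8.2, -5.4, -5.0]
opening: 0.0178
grip_force: 45.0
```

step_arm(moves=[[[0, 0, 0, 0, -0.0005, -0.001, 0.01], [0, 0, 0, 0, 0, -0.003, 0.01], [0, 0, 0, 0, 0, -0.003, 0.01], [0, 0, 0, 0, 0, -0.004, 0.01], [0, 0, 0, 0, 0, -0.004, 0.01], [0, 0, 0, 0, 0, -0.003, 0.01], [0, 0, 0, 0, 0, -0.002, 0.01], [0, 0, 0, 0, 0, -0.001, 0.01], [0, 0, 0, 0, 0, 0, 0.01]]])

```text
t: 19.2
position: [0.5189, 0.2283, 0.2196]
tool_rot: [-179.9, 30.0, -167.4]
contact_force: [7.2, -4.5, -7.9]
opening: 0.0178
grip_force: 45.0
```

```bash
cat > pp.py <<'E'
from go import *
a=np.radians(12.6);ux=np.array([.866*np.cos(a),.866*np.sin(a),.5]);uy=np.array([-np.sin(a),np.cos(a),0]);uz=np.cross(ux,uy)
P0=np.array([.5383,.2334,.185])
s=r.sense();p=np.array(s["position"]);F=np.array(s["contact_force"])
print("travel",((p-P0)@np.c_[ux,uy,uz]).round(4),"F",(F@np.c_[ux,uy,uz]).round(1),s["t"])
def masks(I,b):
    hsv=cv2.cvtColor(I["color"],cv2.COLOR_RGB2HSV).astype(int);x0,x1,y0,y1=b
    q=np.zeros(hsv.shape[:2],bool);q[y0:y1,x0:x1]=1
    g=(abs(hsv[...,0]-65)<15)&(hsv[...,1]>90)&(hsv[...,2]>50)&q
    rd=((hsv[...,0]<8)|(hsv[...,0]>172))&(hsv[...,1]>140)&(hsv[...,2]>60)&q
    return g,rd
E
python3 - <<'E'
from pp import *
out=[]
for n,b in (("scene",(355,392,135,195)),("side",(195,262,195,268))):
    I=r.get_image(n);np.savez(f"pics/{n}8.npz",**I)
    for m in masks(I,b):
        k,l,st,ce=cv2.connectedComponentsWithStats(m.astype(np.uint8));print(n,[(st[i].tolist(),ce[i].round(1).tolist()) for i in range(1,k) if st[i,4]>8])
a=dict(np.load("pics/scene8.npz"));b=dict(np.load("pics/side8.npz"))
A=cv2.resize(a["color"][140:200,345:412],(400,358),interpolation=cv2.INTER_CUBIC);B=cv2.resize(b["color"][195:255,200:267],(400,358),interpolation=cv2.INTER_CUBIC)
cv2.imwrite("pics/c8.png",np.hstack([A,B])[:,:,::-1])
E
```

```text
travel [-0.     -0.0007  0.04  ] F [ 1.3 -5.9 -9.9] 19.2
scene [([382, 164, 10, 6, 25], [387.3, 166.8])]
scene [([368, 163, 13, 8, 66], [374.1, 166.8])]
side [([211, 221, 5, 7, 19], [213.0, 224.5])]
side []
```

View pics/c8.png

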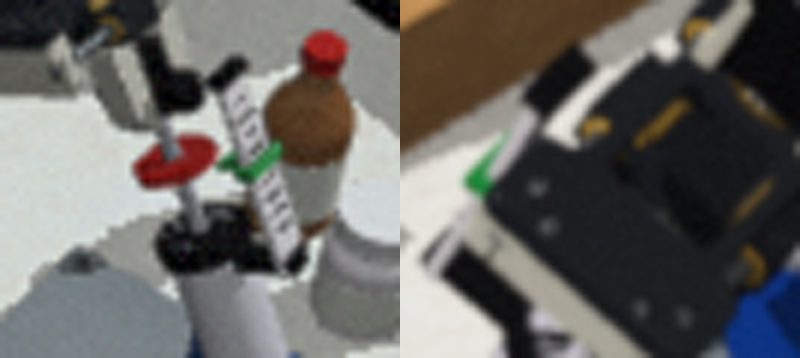

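The scene view at 40 mm of travel shows the red collar at (374.3,166.9), the pointer's block at about (389.2,167.0) and its arm tip at (382.0,167.3). In the side view the gripper hides the collar. I'll compute how far apart they are along the axis.

Run:
```python
from pp import *
S=dict(np.load("pics/scene8.npz"));S0=dict(np.load("pics/s5.npz"));D0=dict(np.load("pics/d5.npz"))
H=np.array([.5303,.232,.1985]);C0=H-.045*uz
def rel(I,C): 
    b=proj(I,C);return b,[((proj(I,C+.01*e)-b)).round(2) for e in (ux,uy,uz)]
C=C0+.04*uz
print("scene px pred collar40",rel(S,C),"home",proj(S,C0),"side home",rel(D0,C0))
# masks subpixel: collar centroid is of visible disc (top face + rim)
gs,rs=masks(S,(355,392,135,195)); 
for cc in (gs,rs):
    ys,xs=np.nonzero(cc);print(xs.mean(),ys.mean())
# rendered silhouettes for pointer p in side0 & scene, compare masks
def hull(I,boxes,up=4):
    m=np.zeros((400*up,640*up),np.uint8)
    for x0,x1,y0,y1,z0,z1 in boxes:
        P=np.array([proj(I,C0+x*ux+y*uy+z*uz) for x in(x0,x1) for y in(y0,y1) for z in (z0,z1)])
        cv2.fillConvexPoly(m,cv2.convexHull(((P+.5)*up).astype(np.int32)),255)
    return cv2.resize(m,(640,400),interpolation=cv2.INTER_AREA)/255.
offS=np.array([374.1,166.8])
def disc(I,t):
    P=[proj(I,C0+.024*np.cos(k)*ux+.024*np.sin(k)*uy+(t+z)*uz) for k in np.linspace(0,6.28,60) for z in(-.003,.003)]
    m=np.zeros((1600,2560),np.uint8);cv2.fillConvexPoly(m,cv2.convexHull(((np.array(P)+.5)*4).astype(np.int32)),255)
    m=cv2.resize(m,(640,400),interpolation=cv2.INTER_AREA)/255.;ys,xs=np.mgrid[:400,:640];return np.array([(m*xs).sum(),(m*ys).sum()])/m.sum()
print("disc render scene40",disc(S,.04))
ys,xs=np.mgrid[:400,:640]
gd,_=masks(D0,(195,240,205,245));gg,_=masks(S,(378,396,155,180));
cen=lambda m:np.array([(m*xs).sum(),(m*ys).sum()])/m.sum()
print("obs scene",cen(gg*1.),gg.sum(),"side",cen(gd*1.),gd.sum())
for p in (.040,.044,.048,.052,.056):
    bx=[(.050,.062,-.015,.015,p-.004,p+.004),(.030,.05,-.004,.004,p-.003,p+.003)]
    ms,md=hull(S,bx),hull(D0,bx); print(p,cen(ms).round(1),ms.sum().round(),cen(md).round(1),md.sum().round())
```

```text
travel [-0.0001 -0.0008  0.0399] F [ 2.3 -6.2 -9.8] 19.3
scene px pred collar40 (array([374.66416973, 166.05701386]), [array([2.34, 0.13]), array([ 1.73, -1.57]), array([-0.9 , -2.58])]) home [378.18923951 176.16790167] side home (array([231.98470012, 249.33599932]), [array([-3.68, -3.25]), array([-3.04,  3.14]), array([ 1.54, -2.04])])
387.32 166.76
374.1363636363636 166.83333333333334
disc render scene40 [374.68817162 166.08825853]
obs scene [387.32 166.76] 25 side [219.84210526 225.32631579] 95
0.04 [387.  166.7] 50.0 [219.1 224. ] 161.0
0.044 [386.6 165.6] 52.0 [219.7 223.1] 160.0
0.048 [386.2 164.6] 52.0 [220.3 222.3] 159.0
0.052 [385.9 163.5] 51.0 [220.9 221.3] 163.0
0.056 [385.6 162.4] 50.0 [221.4 220.3] 161.0
```

Run:
```python
from pp import *
W=dict(np.load("pics/w6.npz"));H=np.array([.5306,.2328,.1984]);C0=H-.045*uz
g,rd=masks(W,(300,345,215,256));ys,xs=np.nonzero(g)
print("green wrist bbox",xs.min(),xs.max(),ys.min(),ys.max())
for y in range(ys.min(),ys.max()+1): print(y,xs[ys==y].min(),xs[ys==y].max(),end="; ")
print()
for p in (.038,.042,.046,.05):
    f=lambda x,y,z:proj(W,C0+x*ux+y*uy+(p+z)*uz,True).round(1)
    print(p,"near top edge",f(.05,-.015,.004),f(.05,.015,.004),"far top",f(.062,-.015,.004),f(.062,.015,.004),"arm tip top",f(.03,0,.003),f(.035,0,.003))
# collar home in wrist
g,rd=masks(W,(290,350,150,215));ys,xs=np.nonzero(rd);print("red bbox",xs.min(),xs.max(),ys.min(),ys.max(),"pred", [proj(W,C0+v+.003*uz,True).round(1).tolist() for v in (-.024*uy,.024*uy,-.024*ux,.024*ux)])
S=dict(np.load("pics/s5.npz"));D=dict(np.load("pics/d5.npz"))
G,_=tri([ray(S,(387.2,166.8)),ray(D,(219.9,225.3))]);Hh,_=tri([ray(S,(373.5,165.4)),ray(D,(240.4,239.8))])
print("green-handle (x,y,z)",((G-Hh)@np.c_[ux,uy,uz]).round(4))
Rr,_=tri([ray(S,(378.2,176.9)),ray(D,(232.0,250.3))]);print("green-red",((G-Rr)@np.c_[ux,uy,uz]).round(4))
I=r.get_image("wrist");np.savez("pics/w8.npz",**I)
g,rd=masks(I,(280,360,150,330));
for m in (g,rd):
    ys,xs=np.nonzero(m);print(m.sum(),xs.min(),xs.max(),ys.min(),ys.max()) if m.sum() else print(0)
```

```text
travel [-0.0001 -0.0008  0.0399] F [ 2.3 -6.2 -9.8] 19.3
green wrist bbox 307 336 223 250
223 327 327; 224 314 327; 225 314 327; 226 314 328; 227 314 328; 228 314 328; 229 314 327; 230 314 328; 231 314 328; 232 314 328; 233 314 328; 234 314 328; 235 314 328; 236 311 335; 237 308 335; 238 307 336; 239 307 336; 240 307 336; 241 307 336; 242 307 336; 243 307 336; 244 308 336; 245 307 336; 246 307 336; 247 308 336; 248 307 336; 249 308 336; 250 333 335; 
0.038 near top edge [306.1 235.5] [335.  235.5] far top [306.2 246. ] [334.8 246. ] arm tip top [320.7 216.9] [320.6 221.5]
0.042 near top edge [305.9 236.9] [335.2 237. ] far top [306.1 247.6] [335.  247.6] arm tip top [320.7 218.2] [320.7 222.9]
0.046 near top edge [305.8 238.4] [335.5 238.5] far top [305.9 249.2] [335.2 249.2] arm tip top [320.7 219.5] [320.7 224.2]
0.05 near top edge [305.7 240. ] [335.7 240. ] far top [305.8 250.8] [335.4 250.8] arm tip top [320.8 220.8] [320.7 225.6]
red bbox 299 342 162 200 pred [[298.9, 180.3], [342.1, 180.4], [320.6, 158.9], [320.4, 201.1]]
green-handle (x,y,z) [ 0.0504  0.0039 -0.0054]
green-red [0.05   0.0014 0.0417]
72 300 343 299 313
1020 282 356 193 234
```

Estimates of the pointer setting agree at about 0.042 (wrist 0.043, scene 0.0425, triangulation 0.040–0.042), and travel is 0.040 now. I'll add 2 mm and hold.

step_arm(moves=[[[0, 0, 0, 0, 0, -0.001, 0.01], [0, 0, 0, 0, 0, -0.001, 0.01], [0, 0, 0, 0, 0, 0, 0.01], [0, 0, 0, 0, 0, 0, 0.01]]])

```text
t: 19.75
position: [0.518, 0.2281, 0.2212]
tool_rot: [-179.9, 30.0, -167.4]
contact_force: [8.3, -4.7, -6.5]
opening: 0.0178
grip_force: 45.0
```

Run:
```python
from pp import *
C0=np.array([.5304,.2323,.1985])-.045*uz
t=(p-P0)@uz
gs=[];rs=[]
for _ in range(3):
    S=r.get_image("scene");g,_1=masks(S,(378,396,155,180));_2,rd=masks(S,(360,385,150,180));gs.append(g);rs.append(rd)
g=np.mean(gs,0);rd=np.mean(rs,0);ys,xs=np.mgrid[:400,:640];cen=lambda m:np.array([(m*xs).sum(),(m*ys).sum()])/m.sum()
print(cen(g),g.sum(),cen(rd),rd.sum())
def ren(hulls):
    m=np.zeros((3200,5120),np.uint8)
    for P in hulls: cv2.fillConvexPoly(m,cv2.convexHull(((np.array([proj(S,C0+q[0]*ux+q[1]*uy+q[2]*uz) for q in P])+.5)*8).astype(np.int32)),255)
    return cv2.resize(m,(640,400),interpolation=cv2.INTER_AREA)/255.
box=lambda a,b,c,d,e,f:[(x,y,z) for x in(a,b) for y in(c,d) for z in(e,f)]
D=[(.024*np.cos(k),.024*np.sin(k),t+z) for k in np.linspace(0,6.28,60) for z in(-.003,.003)]
off=cen(rd)-cen(ren([D]));print("off",off)
for q in (.038,.040,.042,.044,.046,.048):
    m=ren([box(.05,.062,-.015,.015,q-.004,q+.004),box(.036,.05,-.007,.007,q-.004,q+.004)]);print(q,cen(m)+off,m.sum())
rows=[(y,round(float(g[y].sum()),1),round(float((g[y]*xs[y]).sum()/max(g[y].sum(),.01)),1)) for y in range(160,174)];print(rows)
```

```text
travel [-0.0001 -0.0008  0.0419] F [ 2.9 -6.4 -9.2] 19.75
[387.32 166.76] 25.0 [373.86363636 166.28977273] 58.666666666666664
off [-0.77382403  0.68285909]
0.038 [386.57901697 167.85006763] 50.65882352941177
0.04 [386.39078661 167.32565014] 50.86274509803921
0.042 [386.25445756 166.81980959] 51.02745098039216
0.044 [386.05860125 166.2909693 ] 50.384313725490195
0.046 [385.91967847 165.75152498] 51.0
0.048 [385.72927728 165.20028002] 51.21176470588235
[(160, 0.0, 0.0), (161, 0.0, 0.0), (162, 0.0, 0.0), (163, 0.0, 0.0), (164, 2.0, 390.5), (165, 3.0, 390.0), (166, 5.0, 388.2), (167, 7.0, 386.1), (168, 5.0, 386.0), (169, 3.0, 386.0), (170, 0.0, 0.0), (171, 0.0, 0.0), (172, 0.0, 0.0), (173, 0.0, 0.0)]
```

Rendered fit gives the pointer at 0.042 and the collar at 0.0419, so they are level. Now hold for over 2 s.

step_arm(moves=[[[0, 0, 0, 0, 0, 0, 0.01], [0, 0, 0, 0, 0, 0, 0.01], [0, 0, 0, 0, 0, 0, 0.01], [0, 0, 0, 0, 0, 0, 0.01], [0, 0, 0, 0, 0, 0, 0.01], [0, 0, 0, 0, 0, 0, 0.01], [0, 0, 0, 0, 0, 0, 0.01], [0, 0, 0, 0, 0, 0, 0.01], [0, 0, 0, 0, 0, 0, 0.01], [0, 0, 0, 0, 0, 0, 0.01]]])

```text
t: 20.9
position: [0.518, 0.2281, 0.2213]
tool_rot: [-179.9, 30.0, -167.4]
contact_force: [8.7, -4.7, -6.6]
opening: 0.018
grip_force: 45.0
```

step_arm(moves=[[[0, 0, 0, 0, 0, 0, 0.01], [0, 0, 0, 0, 0, 0, 0.01], [0, 0, 0, 0, 0, 0, 0.01], [0, 0, 0, 0, 0, 0, 0.01], [0, 0, 0, 0, 0, 0, 0.01], [0, 0, 0, 0, 0, 0, 0.01], [0, 0, 0, 0, 0, 0, 0.01], [0, 0, 0, 0, 0, 0, 0.01], [0, 0, 0, 0, 0, 0, 0.01], [0, 0, 0, 0, 0, 0, 0.01]]])

```text
t: 21.9
position: [0.518, 0.2281, 0.2213]
tool_rot: [-179.9, 30.0, -167.4]
contact_force: [8.4, -4.0, -6.6]
opening: 0.0178
grip_force: 45.0
```

step_arm(moves=[[[0, 0, 0, 0, 0, 0, 0.01], [0, 0, 0, 0, 0, 0, 0.01], [0, 0, 0, 0, 0, 0, 0.01], [0, 0, 0, 0, 0, 0, 0.01], [0, 0, 0, 0, 0, 0, 0.01], [0, 0, 0, 0, 0, 0.001, 0.01], [0, 0, 0, 0, 0, 0.002, 0.01], [0, 0, 0, 0, 0, 0.002, 0.01], [0, 0, 0, 0, 0, 0.002, 0.01], [0, 0, 0, 0, 0, 0.002, 0.01]]])

```text
t: 22.9
position: [0.5224, 0.2292, 0.2135]
tool_rot: [-179.9, 30.0, -167.4]
contact_force: [7.9, -3.7, -5.5]
opening: 0.0178
grip_force: 45.0
```

step_arm(moves=[[[0, 0, 0, 0, 0, 0.002, 0.01], [0, 0, 0, 0, 0, 0.002, 0.01], [0, 0, 0, 0, 0, 0.002, 0.01], [0, 0, 0, 0, 0, 0.002, 0.01], [0, 0, 0, 0, 0, 0.002, 0.01], [0, 0, 0, 0, 0, 0.002, 0.01], [0, 0, 0, 0, 0, 0.002, 0.01], [0, 0, 0, 0, 0, 0.002, 0.01], [0, 0, 0, 0, 0, 0.002, 0.01], [0, 0, 0, 0, 0, 0.002, 0.01]]])

```text
t: 23.9
position: [0.5319, 0.2317, 0.1963]
tool_rot: [-180.0, 30.0, -167.4]
contact_force: [4.3, -2.2, -3.8]
opening: 0.0179
grip_force: 45.0
```

step_arm(moves=[[[0, 0, 0, 0, 0, 0.002, 0.01], [0, 0, 0, 0, 0, 0.002, 0.01], [0, 0, 0, 0, 0, 0.002, 0.01], [0, 0, 0, 0, 0, 0.0015, 0.01], [0, 0, 0, 0, 0, 0.001, 0.01], [0, 0, 0, 0, 0, 0.001, 0.01], [0, 0, 0, 0, 0, 0.001, 0.01], [0, 0, 0, 0, 0, 0, 0.01], [0, 0, 0, 0, 0, 0, 0.01]]])

```text
t: 24.8
position: [0.5368, 0.233, 0.1878]
tool_rot: [-180.0, 30.0, -167.4]
contact_force: [5.8, -1.6, -3.8]
opening: 0.0178
grip_force: 45.0
```

```bash
python3 -c "from pp import *"
```

```text
travel [ 0.     -0.0001  0.0032] F [ 2.7 -2.8 -6. ] 24.8
```

Remaining 3.2 mm home, slowly, until the axial force turns to support.

step_arm(moves=[[[0, 0, 0, 0, 0, 0.001, 0.01], [0, 0, 0, 0, 0, 0.001, 0.01], [0, 0, 0, 0, 0, 0.001, 0.01], [0, 0, 0, 0, 0, 0.0005, 0.01], [0, 0, 0, 0, 0, 0.0003, 0.01], [0, 0, 0, 0, 0, 0, 0.01], [0, 0, 0, 0, 0, 0, 0.01]]])

```text
t: 25.5
position: [0.5383, 0.2333, 0.185]
tool_rot: [-180.0, 30.0, -167.4]
contact_force: [-2.1, -2.5, 5.8]
opening: 0.0183
grip_force: 45.0
```

```bash
python3 -c "from pp import *"
```

```text
travel [ 0.     -0.0001 -0.    ] F [ 0.6 -2.   6.4] 25.5
```

Home and resting on the stop (+6 N). I'll release gently and withdraw along the axis.

step_arm(moves=[[[0, 0, 0, 0, 0, 0, 0.02], [0, 0, 0, 0, 0, 0, 0.03], [0, 0, 0, 0, 0, 0, 0.045], [0, 0, 0, 0, 0, 0, 0.055], [0, 0, 0, 0, 0, 0, 0.055], [0, 0, 0, 0, 0, -0.008, 0.055], [0, 0, 0, 0, 0, -0.02, 0.055], [0, 0, 0, 0, 0, -0.035, 0.055], [0, 0, 0, 0, 0, -0.04, 0.055], [0, 0, 0, 0, 0, -0.035, 0.055]]], squeeze=10)

```text
t: 26.5
position: [0.47, 0.2181, 0.3059]
tool_rot: [180.0, 30.0, -167.4]
contact_force: [1.8, -0.5, -0.2]
opening: 0.0552
grip_force: 0.0
```

step_arm(moves=[[[0, 0, 0, 0, 0, -0.03, 0.055], [0, 0, 0, 0, 0, -0.01, 0.055], [0, 0, 0, 0, 0, 0, 0.055], [0, 0, 0, 0, 0, 0, 0.055]]])

```text
t: 26.9
position: [0.4515, 0.2138, 0.3374]
tool_rot: [-180.0, 29.9, -167.4]
contact_force: [-0.7, -0.2, -0.3]
opening: 0.0548
grip_force: 0.0
```

Run:
```python
from pp import *
for n,b in (("scene",(355,396,150,195)),("side",(195,262,205,268))):
    I=r.get_image(n);I0=dict(np.load({"scene":"pics/s5.npz","side":"pics/d5.npz"}[n]))
    for J in (I0,I):
        print(n,[(m.sum(),np.argwhere(m).mean(0).round(2)[::-1]) for m in masks(J,b)])
    df=np.abs(I["color"].astype(int)-I0["color"]).max(2)
    x=(330,215,375,235) if n=="scene" else (250,208,296,225)
    print("lid diff",(df[x[1]:x[3],x[0]:x[2]]>60).sum())
```

```text
travel [-0.0009 -0.0002  0.1765] F [-0.8 -0.   0.2] 26.9
scene [(np.int64(26), array([386.77, 166.73])), (np.int64(76), array([378.14, 177.07]))]
scene [(np.int64(27), array([386.89, 166.74])), (np.int64(75), array([378.2 , 177.01]))]
lid diff 0
side [(np.int64(95), array([219.84, 225.33])), (np.int64(337), array([231.14, 250.85]))]
side [(np.int64(95), array([219.84, 225.33])), (np.int64(336), array([231.18, 250.93]))]
lid diff 305
```

Pointer and collar are unchanged. The side-view lid difference is probably a shadow, so I'll check it numerically.

Run:
```python
from h import *
from station import r
I=r.get_image("side");J=dict(np.load("pics/d5.npz"))
for d in (J,I):
    h=cv2.cvtColor(d["color"],cv2.COLOR_RGB2HSV).astype(int)
    b=(abs(h[...,0]-110)<14)&(h[...,1]>130)
    k=b[200:235,255:290];n,l,st,ce=cv2.connectedComponentsWithStats(k.astype(np.uint8));i=1+st[1:,4].argmax();print("knob/blue",st[i],ce[i])
    for c in (256,272,288): print(c,np.nonzero(b[228:250,c])[0][:1]+228,d["color"][214,c])
```

```text
knob/blue [ 11  10  11  16 147] [16.30612245 17.11564626]
256 [237] [178 174 183]
272 [241] [ 19  71 178]
288 [236] [154 150 160]Traceback (most recent call last):
  File "<stdin>", line 7, in <module>
ValueError: attempt to get argmax of an empty sequence
```

The gripper hides the lid in the side view, and the scene view shows it unchanged. Handing in.

```bash
python3 -c "
from station import r
print(r.sign_off())"
```

```text
the job is handed in; nothing more can be done
None
```

I set the steel lid on the jar and released it. I then drew the plunger to 42 mm, level with the pointer to within my measuring error of a millimetre or two, held it for over 2 s and guided it back home. The job was handed in at about 27 s; the sign-off gave no verdict, and the last scene picture showed the lid, pointer and plunger in place.

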